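# Set the push screwdriver on the uncapped cam lock

### The arm

A 6-joint arm with a two-finger parallel gripper is mounted at the origin on the work surface. World frame = base frame: x ahead of the robot, y to its left, z up, the work surface at z = 0. Lengths are in m, angles in rad, forces in N, time in s.
With the tool pointing down it reaches from about 0.3 to 0.775 m from the base axis. Payload 14.6 kg.
Tool frame: the origin (TCP) lies midway between the tips of the shut fingers; the grasp point (between the pads) lies 19 mm behind it (ctrl.hold_point_z is the distance from the TCP to the grasp point, in m); z points along the fingers, x is the direction in which the jaws open and shut, and the axes are right-handed (so a half turn about z gives the same grasp; the last joint's range is limited). The gripper opens to 94 mm and grips with 3 to 60 N. Pads are 16 mm wide; open, the fingers measure 119 mm over their backs; the gripper's body (75 mm by 177 mm) begins 78 mm behind the grasp point.
Start: joints at [-1.295, 0.3, 1.521, -0, 1.321, -0.067], TCP at [0.185, -0.518, 0.205] pointing down, gripper open.
Joint ranges: [-3.03, 3.03], [-0.79, 2.21], [0.23, 2.52], [-1.04, 4.18], [0, 3.07], [-2.55, 2.55]. Speed limits (rad/s): [2.22, 2.22, 2.57, 3.14, 3.14, 3.14].

### API

Orientations are given as [roll, pitch, yaw] about the fixed x, y, z axes, in that order (R = Rz(yaw) Ry(pitch) Rx(roll)).
In Python, from station import ctrl, viewer, ticket, nets gives the robot as it stands.
- The arm moves only by the tool carry_out, never from a script. Its argument "commands" is one flat list of numbers, 7 for each row, row after row: the closure, from -1 (fully open) to 1 (shut), so that 0 is half open, then the shift along the world's x, y, z in cm, then the turn, a rotation vector about the world's x, y, z in rad. In form: [gripper, tx, ty, tz, ax, ay, az, gripper, tx, ty, tz, ax, ay, az, ...]. A call has 1 to 12 rows; each row is the pose to reach, as a shift and turn from the pose measured when the call began; what a row does not reach only later rows make up. A row lasts 1/12 s, in which the tool goes at most 41.7 mm and 7.16 degrees, less where a joint would pass 70% of its speed; a pose out of reach is approached as far as the arm can. A call with a gripper value outside its range is refused whole. The fingers move at their own pace and stop on an object; "force" is the grip in N (left out, the last holds). Time passes only in rows, so rows that repeat a pose let the fingers close. It gives the time, the measured TCP pose, the force and the opening at its end, in the units of the state.
- ctrl.get_obs(): the state, without advancing time (a new reading comes with each control period).
- viewer.camera(name): name is "scene" or "top" or "wrist"; returns (picture, depth): 480x640x3 uint8, blue, green, red; 480x640 float32, m along the optical axis (not along the pixel's ray), 0 where there is no reading.
- viewer.camera_info(name): a dict with "fx", "fy", "cx", "cy" (pixels), "R" (3x3) and "t" (3): a world point X has camera coordinates R X + t. Camera axes: x right, y down, z forward; pixel columns grow to the right and rows downward; lengths in m; the calibration is good to about 2 mm. A picture is of the moment at which its call begins: read the wrist's pose just before it. camera_info takes no time and is no camera call; for the wrist camera it gives the pose at the moment of the call.
- ticket.hand_in(): hands the job in, once; it reports no verdict.
Trained networks look in the newest picture that a camera, given by its name, has taken for a name from the list of things; names that differ only in an ending like _2 or _b are one class to them, and where a whole thing is asked for, a point or a joint stands for the part that bears it (a point fixed in the world has none). Each returns a list of dicts, best first, with "confidence" (0 to 1); they miss things now and then, are a little off and sometimes report something else, mostly with a low value. They report only what shows in the picture. A call takes as long as a camera call.
- nets.silhouettes(camera, thing): "region" (480x640 bool, what is visible of it) and "extent" ([left, top, right, bottom] in pixels, round what is visible of it).
The state is a dict: "time_s": time; "qpos": joint angles; "joint_vel": joint speeds; "tau": joint torques, N m; "ee_pos": TCP position; "eef_rot": TCP orientation; "force": force on the tool from outside, world axes, zero at the start; "moment": the same for the moment, N m; "grip_width": finger opening in m.
Only numpy, scipy, OpenCV 4.12 (cv2) and the standard library are available. Lean on these libraries where they do the work, as an engineer would, in place of code of your own. Each camera call takes 0.05 s, during which the arm holds its last target. There are 200 camera calls.

### The job

Three of the four cam locks on the white furniture panel already have their cover caps; the fourth is bare. Take the spring-loaded screwdriver out of its wooden holder, set its tip in the recess of the bare cam lock and hold it there upright, pressing gently so that the sprung bit is about half way in, never all the way. Finish while still gripping and pressing it like that; do not press on the caps and leave the other things on the table where they are.

Things in the scene. Friction and masses are not known exactly. Their poses are not given: they have to be found in the camera images.
- driver: spring-loaded push screwdriver, about 125 g (may be 30 per cent lighter or 40 per cent heavier), standing upright, tip down, in the wooden holder. Origin on its axis at the underside of the handle's collar; z points up the handle, away from the tip. Collar 36 mm across, from z 0 to 7 mm; plain round grey handle 28 mm across from z 7 to 88 mm (its end); best gripped around z 50 mm. Below the collar a steel sleeve, 10 mm across, 22 mm long, from which the bit sticks out
- tip (a point): end of the driver's round bit (6 mm across), on the driver's axis, 65 mm below the driver's origin when not pressed; it moves with the bit
- bit (a joint): how far the bit is pushed into the driver, m: 0 out (unpressed), 0.020 fully in. The spring is linear without preload, 600 N/m: half way in (0.010) is 6 N
- holder: fixed wooden block 70 x 70 mm, 80 mm high, with a 14 mm vertical through hole at its centre; the driver's collar rests on its top. Origin at the centre of its underside
- panel: fixed white furniture panel lying flat on the table, 200 mm (its x) x 280 mm (its y) x 18 mm thick. Origin at the centre of its underside, z up. It has four cam locks near its corners, three under caps and one bare. A cam lock is a steel ring 22 mm across standing 4 mm above the panel's top, around an open round recess 14 mm across whose floor is level with the panel's top
- spot_0 (a point): middle of the recess floor of cam lock 0, at x -55, y +80, z 18 mm in the panel's frame; it may be bare or under a cap (which, changes every time)
- spot_1 (a point): middle of the recess floor of cam lock 1, at x -55, y -80, z 18 mm in the panel's frame; it may be bare or under a cap (which, changes every time)
- spot_2 (a point): middle of the recess floor of cam lock 2, at x +55, y +80, z 18 mm in the panel's frame; it may be bare or under a cap (which, changes every time)
- spot_3 (a point): middle of the recess floor of cam lock 3, at x +55, y -80, z 18 mm in the panel's frame; it may be bare or under a cap (which, changes every time)
- cap_0: fixed white domed cover cap, 30 mm across, 10.5 mm high, sitting on the panel over one of the cam locks, centred on it. Origin at the centre of its underside, level with the panel's top
- cap_1: fixed white domed cover cap, 30 mm across, 10.5 mm high, sitting on the panel over one of the cam locks, centred on it. Origin at the centre of its underside, level with the panel's top
- cap_2: fixed white domed cover cap, 30 mm across, 10.5 mm high, sitting on the panel over one of the cam locks, centred on it. Origin at the centre of its underside, level with the panel's top
- wood_knob: loose wooden play knob, 44 mm wide, 30 mm high; bystander, to be left where it is. Origin at the centre of its underside
- bracket: loose steel angle bracket, 45 x 30 mm, 45 mm high; bystander, to be left where it is. Origin at the centre of its underside
- fittings_tin: loose open aluminium tin, 64 mm wide, 35 mm high; bystander, to be left where it is. Origin at the centre of its underside
- hammer: hammer lying on the table, 260 mm long, 75 mm across the head, 26 mm high, head towards its +x; bystander, to be left where it is. Origin at the middle of its length, on the table

How it is judged:
On the way:
1. the screwdriver is gripped and drawn up out of its holder (height (world z) of tip above 0.078 m and contact force between the fingers and driver above 1 N), for 0.1 s.
At the end, for the whole second after the job is handed in: The gripper still holds the driver, still and upright within 7 degrees, its tip in the recess of the cam lock that has no cap (within 8 mm of its middle and 3 mm of its floor), the bit pushed in 5 to 15 mm of its 20 mm, pressing on the panel with 2 to 12 N (((horizontal distance between tip and spot_0 below 0.008 m and z of tip in the frame of spot_0 below 0.003 m and horizontal distance between each of cap_0, cap_1, cap_2 and spot_0 above 0.04 m) or (horizontal distance between tip and spot_1 below 0.008 m and z of tip in the frame of spot_1 below 0.003 m and horizontal distance between each of cap_0, cap_1, cap_2 and spot_1 above 0.04 m) or (horizontal distance between tip and spot_2 below 0.008 m and z of tip in the frame of spot_2 below 0.003 m and horizontal distance between each of cap_0, cap_1, cap_2 and spot_2 above 0.04 m) or (horizontal distance between tip and spot_3 below 0.008 m and z of tip in the frame of spot_3 below 0.003 m and horizontal distance between each of cap_0, cap_1, cap_2 and spot_3 above 0.04 m)) and angle between driver's own z axis and vertical below 0.12 rad and height (world z) of driver above 0.05 m and value of joint bit between 0.005 and 0.015 m and contact force between driver and panel between 2 and 12 N and contact force between the fingers and driver above 2 N and linear speed of driver below 0.02 m/s); the arm keeps its last pose, push and grip.
It fails at once if the driver is pressed hard: the bit is driven all the way in (value of joint bit above 0.0192 m).
It fails at once if the driver presses on a cover cap (contact force between driver and cap_0 above 2 N or contact force between driver and cap_1 above 2 N or contact force between driver and cap_2 above 2 N).
It fails at once if the knob, bracket, tin or hammer is moved by more than 2 cm (distance of any of wood_knob, bracket, fittings_tin, hammer from where it was at the start of the episode above 0.02 m).
It also fails if it takes over 48 s, if anything falls off the work surface, if the arm or the gripper's body presses on something with over 40 N, if the wrist force passes 120 N, or if a joint passes its speed limit or range.

## Working session

There is one attempt and no reset: what is moved stays moved. The work goes in short steps, Python scripts to look and compute and a tool call to move; the robot and the scene stay as the last step left them, time stands still between calls to the robot, and variables do not carry over. Pictures are saved under pics/ and viewed, about 8 in all and at most 12, crops included, and the job is handed in when it is done.

Besides the shell and the picture viewer there is one more tool, called after "Call:" as name(argument=value, ...) on one line, values as JSON. carry_out: Moves the arm, as the interface text tells. Its arguments: {"type":"object","properties":{"commands":{"type":"array","items":{"type":"number"}},"force":{"type":"number"}},"required":["commands"]}

```bash
mkdir -p pics; cat > h.py <<'E'
import numpy as np, cv2
from station import ctrl, viewer, ticket, nets
def world(name, d, mask):
    i=viewer.camera_info(name); v,u=np.nonzero(mask&(d>0)); z=d[v,u]
    P=np.c_[(u-i['cx'])/i['fx']*z,(v-i['cy'])/i['fy']*z,z]
    return (P-np.array(i['t']))@np.array(i['R']), u, v
E
python3 - <<'E'
from h import *
o=ctrl.get_obs(); print(o['time_s'],o['ee_pos'],o['eef_rot'],o['grip_width'],ctrl.hold_point_z)
for n in ('top','scene'):
    p,d=viewer.camera(n); cv2.imwrite(f'pics/{n}0.png',p)
    i=viewer.camera_info(n); print(n,i['fx'],-np.array(i['R']).T@np.array(i['t']))
    for t in ('driver','holder','panel','cap_0','wood_knob','bracket','fittings_tin','hammer'):
        for r in nets.silhouettes(n,t)[:4]:
            P,u,v=world(n,d,r['region'])
            if len(P): print(t,round(r['confidence'],2),r['extent'],np.median(P,0).round(3),P.min(0).round(3),P.max(0).round(3))
E
```

```text
0.0 [ 0.18477694 -0.51775498  0.20489424] [-3.14151917e+00  1.14795439e-03 -1.22802434e+00] 0.094392210286451 0.0188
top 572.9668265958308 [0.359442   0.05048394 1.47783464]
driver 0.8 [430.8, 255.8, 455.3, 272.4] [ 0.475 -0.246  0.162] [ 0.461 -0.278  0.078] [ 0.494 -0.235  0.173]
holder 0.58 [420.2, 250.9, 456.8, 284.4] [ 0.468 -0.236  0.078] [ 0.439 -0.29  -0.007] [ 0.527 -0.214  0.172]
holder 0.34 [253.6, 190.5, 370.1, 280.9] [0.567 0.063 0.017] [ 0.452 -0.089 -0.007] [0.683 0.21  0.031]
panel 0.85 [254.1, 191.4, 370.2, 278.8] [0.567 0.063 0.017] [ 0.45  -0.089 -0.008] [0.687 0.214 0.031]
cap_0 0.65 [269.7, 246.2, 283.3, 256.3] [0.524 0.147 0.026] [0.509 0.134 0.018] [0.538 0.16  0.035]
cap_0 0.53 [342.4, 210.2, 352.6, 223.5] [ 0.611 -0.026  0.026] [ 0.597 -0.039  0.016] [ 0.627 -0.013  0.033]
wood_knob 0.75 [440.9, 150.8, 455.1, 170.5] [ 0.749 -0.294  0.026] [ 0.731 -0.316 -0.003] [ 0.775 -0.277  0.036]
bracket 0.77 [392.1, 163.3, 409.5, 183.4] [ 0.734 -0.172  0.004] [ 0.706 -0.195 -0.012] [ 0.758 -0.156  0.049]
bracket 0.72 [273.2, 245.8, 284.7, 258.1] [0.522 0.147 0.026] [0.50
[... 908 characters left out ...]
.027] [ 0.602 -0.037  0.017] [ 0.629 -0.01   0.032]
cap_0 0.71 [277.0, 267.5, 293.7, 280.8] [ 0.51  -0.009  0.026] [ 0.483 -0.023  0.016] [0.522 0.009 0.031]
cap_0 0.55 [348.0, 248.4, 360.8, 262.9] [0.531 0.148 0.026] [0.517 0.136 0.015] [0.542 0.166 0.032]
wood_knob 0.6 [169.4, 409.5, 198.9, 439.3] [ 0.765 -0.297  0.024] [ 0.719 -0.317 -0.002] [ 0.778 -0.275  0.034]
bracket 0.91 [241.2, 377.6, 262.3, 398.2] [ 0.748 -0.171  0.019] [ 0.699 -0.187 -0.003] [ 0.755 -0.148  0.049]
fittings_tin 0.66 [162.6, 247.8, 180.7, 267.5] [ 0.34  -0.207  0.024] [ 0.319 -0.236  0.001] [ 0.482 -0.19   0.165]
hammer 0.93 [392.0, 193.6, 502.8, 244.2] [0.507 0.425 0.022] [ 0.345  0.339 -0.002] [0.61  0.518 0.033]
```

```bash
python3 - <<'E'
from h import *
p=cv2.imread('pics/top0.png')[130:350,230:480]; cv2.imwrite('pics/top0c.png',cv2.resize(p,None,fx=2.7,fy=2.7,interpolation=cv2.INTER_CUBIC))
p,d=viewer.camera('top')
for z0,z1 in ((.155,.18),(.07,.086)):
    P,u,v=world('top',d,d>0)
    m=(P[:,2]>z0)&(P[:,2]<z1)&(abs(P[:,0]-.475)<.06)&(abs(P[:,1]+.25)<.06); Q=P[m]
    print(len(Q),np.median(Q,0),Q.min(0),Q.max(0),cv2.minAreaRect(Q[:,:2].astype('f4')))
m=(P[:,2]>.012)&(P[:,2]<.022)&(abs(P[:,0]-.57)<.15)&(abs(P[:,1]-.06)<.18);Q=P[m]
print(cv2.minAreaRect(Q[:,:2].astype('f4')))
E
```

```text
133 [ 0.47803727 -0.25141201  0.16698501] [ 0.46443451 -0.26735404  0.15648818] [ 0.49267952 -0.23826723  0.17417619] ((0.4776259660720825, -0.2517727017402649), (0.02752072736620903, 0.02732265740633011), 25.331666946411133)
605 [ 0.46948766 -0.24376119  0.07962366] [ 0.4395181  -0.29065302  0.07005521] [ 0.51456583 -0.21376509  0.08589646] ((0.4777950346469879, -0.2526702284812927), (0.07128250598907471, 0.07061278820037842), 83.95571899414062)
((0.5674335360527039, 0.060966260731220245), (0.28036731481552124, 0.20088934898376465), 82.51019287109375)
```

View pics/top0c.png

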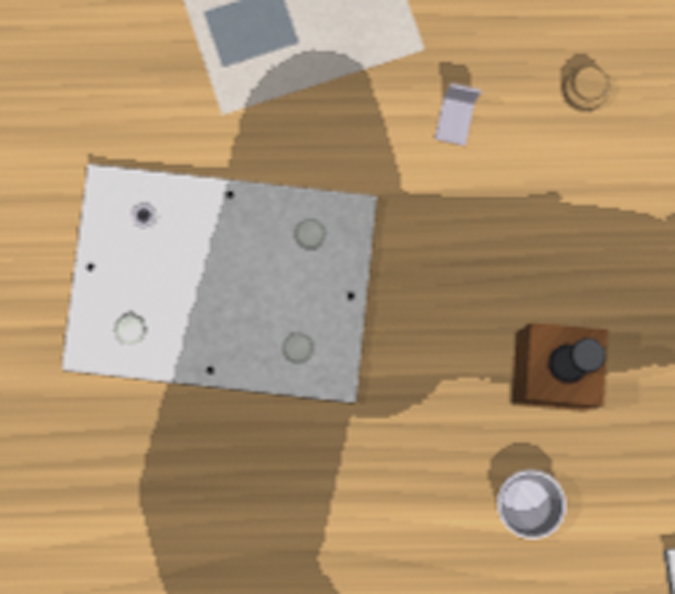

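Call:
carry_out(commands=[-1,29.3,26.6,2,0,0,0,-1,29.3,26.6,2,0,0,0,-1,29.3,26.6,2,0,0,0,-1,29.3,26.6,2,0,0,0,-1,29.3,26.6,2,0,0,0,-1,29.3,26.6,2,0,0,0,-1,29.3,26.6,2,0,0,0,-1,29.3,26.6,2,0,0,0,-1,29.3,26.6,2,0,0,0,-1,29.3,26.6,2,0,0,0,-1,29.3,26.6,2,0,0,0,-1,29.3,26.6,2,0,0,0], force=40)

```text
time_s: 1.95
ee_pos: [0.4783, -0.2513, 0.2253]
eef_rot: [3.141, 0.0, -1.226]
force: [-0.9, -0.5, -0.0]
grip_width: 0.0942
```

```bash
python3 - <<'E'
from h import *
o=ctrl.get_obs(); print(o['time_s'],o['ee_pos'],o['eef_rot'],o['force'])
p,d=viewer.camera('wrist'); cv2.imwrite('pics/w1.png',p)
for z0,z1 in ((.155,.18),(.072,.084)):
    P,u,v=world('wrist',d,d>0)
    m=(P[:,2]>z0)&(P[:,2]<z1)&(np.hypot(P[:,0]-.478,P[:,1]+.252)<(.03 if z0>.1 else .06)); Q=P[m]
    if len(Q): print(len(Q),np.median(Q,0),Q.min(0),Q.max(0),cv2.minEnclosingCircle(Q[:,:2].astype('f4')),cv2.minAreaRect(Q[:,:2].astype('f4')))
E
```

```text
1.95 [ 0.47826864 -0.25131575  0.22527165] [ 3.14134125e+00  1.52417652e-04 -1.22588879e+00] [-0.91228049 -0.54528555 -0.02511078]
1343 [ 0.48134673 -0.25190159  0.16849236] [ 0.46534604 -0.26720156  0.15501576] [ 0.49482448 -0.23776177  0.17071216] ((0.48002952337265015, -0.25268256664276123), 0.015004269778728485) ((0.4799356758594513, -0.25239089131355286), (0.02983556129038334, 0.028649428859353065), 21.001089096069336)
3468 [ 0.49295464 -0.24199883  0.08075341] [ 0.44172846 -0.29076954  0.07205432] [ 0.51830888 -0.21445757  0.0839077 ] ((0.4800388813018799, -0.25278139114379883), 0.04911871626973152) ((0.47981587052345276, -0.25265946984291077), (0.07016603648662567, 0.07022013515233994), 83.89037322998047)
```

View pics/w1.png

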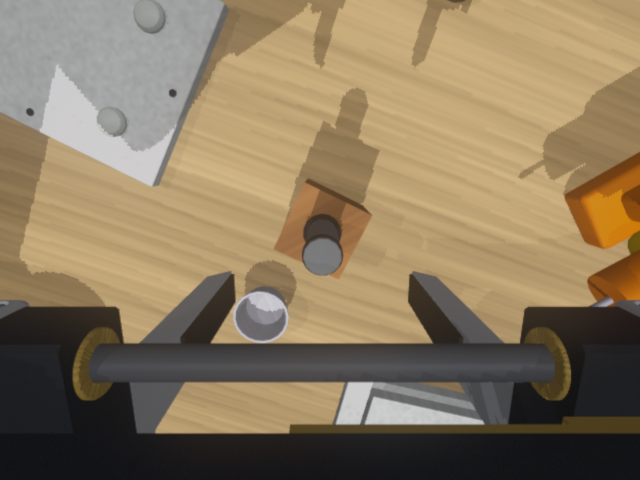

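The wrist view shows the handle's end at (322,256), midway between the fingers, with the holder below it. Nothing is in the way of the fingers, so I'll descend and grip.

Call:
carry_out(commands=[-1,0.1,-0.1,-4,0,0,0,-1,0.1,-0.1,-8,0,0,0,-1,0.1,-0.1,-11.4,0,0,0,-1,0.1,-0.1,-11.4,0,0,0,-1,0.1,-0.1,-11.4,0,0,0,1,0.1,-0.1,-11.4,0,0,0,1,0.1,-0.1,-11.4,0,0,0,1,0.1,-0.1,-11.4,0,0,0,1,0.1,-0.1,-11.4,0,0,0,1,0.1,-0.1,-11.4,0,0,0,1,0.1,-0.1,-11.4,0,0,0,1,0.1,-0.1,-11.4,0,0,0], force=40)

```text
time_s: 3.0
ee_pos: [0.4787, -0.2531, 0.1115]
eef_rot: [3.141, -0.0, -1.227]
force: [0.1, -0.3, -0.8]
grip_width: 0.0507
```

Call:
carry_out(commands=[1,0,0,0,0,0,0,1,0,0,0,0,0,0,1,0,0,0,0,0,0,1,0,0,0,0,0,0,1,0,0,0,0,0,0,1,0,0,0,0,0,0,1,0,0,0,0,0,0,1,0,0,0,0,0,0])

```text
time_s: 3.67
ee_pos: [0.4787, -0.2531, 0.1114]
eef_rot: [3.141, 0.0, -1.227]
force: [0.2, 0.7, 0.3]
grip_width: 0.0276
```

Call:
carry_out(commands=[1,0,0,1,0,0,0,1,0,0,3,0,0,0,1,0,0,5,0,0,0,1,0,0,7,0,0,0,1,0,0,9,0,0,0,1,0,0,11,0,0,0,1,0,0,12,0,0,0,1,0,0,12,0,0,0,1,0,0,12,0,0,0])

```text
time_s: 4.42
ee_pos: [0.4786, -0.253, 0.2312]
eef_rot: [3.141, -0.0, -1.227]
force: [-0.2, 0.5, -1.1]
grip_width: 0.0276
```

Call:
carry_out(commands=[1,0.6,1.5,0,0,0,0,1,1.8,4.5,0,0,0,0,1,3.2,8,0,0,0,0,1,4.8,12,0,0,0,0,1,6.4,16,0,0,0,0,1,8,20,0,0,0,0,1,9.6,24,0,0,0,0,1,11.2,28,0,0,0,0,1,12.8,32,0,0,0,0,1,14.2,35.5,0,0,0,0,1,15,37.5,0,0,0,0,1,15.4,38.5,0,0,0,0])

```text
time_s: 5.42
ee_pos: [0.6326, 0.1355, 0.2287]
eef_rot: [3.139, 0.001, -1.224]
force: [0.5, -0.2, -0.5]
grip_width: 0.0277
```

Call:
carry_out(commands=[1,0,0,0,0,0,0,1,0,0,0,0,0,0,1,0,0,0,0,0,0])

```text
time_s: 5.67
ee_pos: [0.6322, 0.1342, 0.228]
eef_rot: [3.137, 0.001, -1.225]
force: [-0.1, 0.6, -1.2]
grip_width: 0.0274
```

```bash
python3 - <<'E'
from h import *
o=ctrl.get_obs(); print(o['time_s'],o['ee_pos'],o['eef_rot'],o['force'],o['grip_width'])
S=[]
for n in ('wrist','scene','top'):
    p,d=viewer.camera(n); cv2.imwrite(f'pics/{n}2.png',p)
    i=viewer.camera_info(n); R,t=np.array(i['R']),np.array(i['t'])
    for nm,X in (('spot',[.633,.1325,.018]),('tip',[*o['ee_pos'][:2],o['ee_pos'][2]+.0188-.115])):
        c=R@X+t; print(n,nm,(i['fx']*c[0]/c[2]+i['cx']).round(1),(i['fy']*c[1]/c[2]+i['cy']).round(1))
    for th in ('driver','cap_0','panel'):
        for r in nets.silhouettes(n,th)[:3]:
            P,u,v=world(n,d,r['region']); print(th,round(r['confidence'],2),r['extent'],np.median(P,0).round(3) if len(P) else '')
p=cv2.imread('pics/wrist2.png');s=cv2.imread('pics/scene2.png')[130:340,230:440]
cv2.imwrite('pics/c2.png',np.hstack([cv2.resize(p,(480,360)),cv2.resize(s,(320,360))]))
E
```

```text
5.6667 [0.63218972 0.13415341 0.22799732] [ 3.13708211e+00  9.37263079e-04 -1.22522261e+00] [-0.14851948  0.57216638 -1.2459539 ] 0.027408769286601808
wrist spot 322.3 221.5
wrist tip 320.4 245.8
driver 0.93 [284.8, 242.2, 357.1, 343.9] [0.644 0.137 0.281]
cap_0 0.75 [429.1, 272.1, 458.3, 291.5] [ 0.617 -0.021  0.028]
panel 0.74 [224.5, 158.4, 507.2, 312.0] [0.627 0.089 0.02 ]
scene spot 372.2 292.7
scene tip 375.2 250.5
driver 0.6 [371.6, 183.5, 390.3, 246.8] [0.646 0.134 0.227]
driver 0.24 [140.2, 266.2, 187.8, 326.5] [ 0.511 -0.252  0.074]
cap_0 0.47 [275.9, 268.7, 292.8, 278.7] [ 0.511 -0.009  0.027]
cap_0 0.46 [350.2, 248.4, 359.2, 262.2] [0.53  0.149 0.027]
panel 0.97 [253.8, 241.6, 413.0, 340.4] [0.586 0.057 0.019]
top spot 283.5 209.5
top tip 280.1 201.1
cap_0 0.38 [306.0, 195.7, 369.0, 279.4] [ 0.571 -0.011  0.018]
panel 0.62 [307.3, 195.4, 368.0, 278.5] [ 0.569 -0.011  0.018]
```

View pics/c2.png

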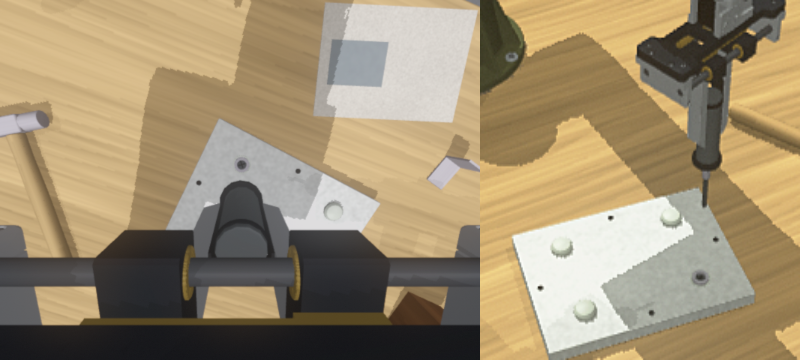

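```bash
python3 - <<'E'
from h import *
o=ctrl.get_obs()
for n,c in (('wrist',(322,218)),('scene',(374,292))):
    g=cv2.cvtColor(cv2.imread(f'pics/{n}2.png'),6).astype(float); x,y=c
    w=g[y-9:y+10,x-9:x+10]; m=w<np.median(w)-35
    if n=='wrist': m[17:]=0
    v,u=np.nonzero(m); u=u.mean()+x-9; v=v.mean()+y-9
    i=viewer.camera_info(n);R,t=np.array(i['R']),np.array(i['t'])
    C=-R.T@t; r=R.T@[(u-i['cx'])/i['fx'],(v-i['cy'])/i['fy'],1]
    print(n,i['fx'],m.sum(),u,v,C,C+r*(.020-C[2])/r[2])
    for s in w.astype(int)[::2]: print(*s[::2])
# scene tip
i=viewer.camera_info('scene');g=cv2.cvtColor(cv2.imread('pics/scene2.png'),6)
print(g[236:254:2,366:390])
E
```

```text
wrist 350.3943003413841 116 321.5948275862069 219.4051724137931 [0.69660498 0.15777331 0.40847404] [0.63558059 0.13573122 0.02      ]
173 173 171 169 167 162 169 172 175 176
169 163 150 147 151 152 149 145 163 175
170 143 152 144 140 141 147 151 151 172
154 153 138 85 70 86 96 143 151 162
153 146 89 79 66 80 71 96 151 153
153 142 81 70 65 67 74 90 149 153
154 144 82 74 79 68 84 96 150 151
152 150 112 83 84 71 87 125 151 156
166 153 149 124 102 107 134 150 153 164
172 166 153 150 150 150 152 154 160 169
scene 616.5244212618956 48 373.7708333333333 292.0625 [ 1.37827529 -0.33048829  0.91768487] [0.63442011 0.13520566 0.02      ]
173 165 169 164 166 170 170 168 167 173
172 171 177 171 177 174 170 168 170 168
171 178 171 168 151 153 172 166 175 170
167 168 148 142 107 113 132 152 174 168
173 172 140 109 62 47 85 142 173 175
174 172 124 142 98 90 133 116 166 164
168 167 157 123 124 113 112 172 174 171
169 172 175 175 158 167 157 168 168 165
162 164 169 160 168 177 176 168 163 167
172 165 167 169 167 168 173 172 166 160
[[120 118 119 117 116 117 119 120 123 120  76  57  60  74 134 130 127 126
  129 132 128 131 132 133]
 [117 117 120 121 124 121 117 123 130 133  83  58  57  85 140 134 132 134
  131 132 132 133 133 133]
 [138 118 141 161 191 173 173 176 129 131  66  61  61  95 139 131 132 131
  131 132 128 130 130 126]
 [170 170 168 171 171 170 166 170 170 138  64  58  65 115 134 127 125 128
  127 128 126 123 127 124]
 [171 174 177 170 171 169 170 172 174 171  44  59  62 114 130 127 122 123
  125 122 124 127 124 128]
 [170 168 169 172 174 171 169 167 174 162  52  61  66 132 127 126 125 125
  124 125 125 123 120 124]
 [166 168 170 170 174 171 172 179 179 136  49  58  66 138 123 121 121 119
  120 119 121 119 122 126]
 [168 168 173 167 168 169 173 179 180 173  70  82 118 192 122 120 122 123
  125 130 127 128 128 129]
 [170 173 172 175 171 175 175 174 172 176 176 170 174 173 169 136 122 128
  125 128 123 119 118 116]]
```

Call:
carry_out(commands=[1,0.2,-0.1,-1.5,0,0,0,1,0.2,-0.1,-3,0,0,0,1,0.2,-0.1,-5,0,0,0,1,0.2,-0.1,-7,0,0,0,1,0.2,-0.1,-8.5,0,0,0,1,0.2,-0.1,-9.5,0,0,0,1,0.2,-0.1,-9.5,0,0,0,1,0.2,-0.1,-9.5,0,0,0,1,0.2,-0.1,-9.5,0,0,0])

```text
time_s: 7.02
ee_pos: [0.6351, 0.1345, 0.135]
eef_rot: [3.14, 0.001, -1.224]
force: [0.8, 0.7, -0.8]
grip_width: 0.0273
```

```bash
python3 - <<'E'
from h import *
o=ctrl.get_obs(); print(o['time_s'],o['ee_pos'],o['eef_rot'],o['force'],o['grip_width'])
e=np.array(o['ee_pos'])
ims=[]
for n in ('wrist','scene'):
    p,d=viewer.camera(n); cv2.imwrite(f'pics/{n}3.png',p)
    i=viewer.camera_info(n); R,t=np.array(i['R']),np.array(i['t'])
    for nm,X in (('spot',[.634,.1335,.018]),('tip',[*e[:2],e[2]+.0188-.115]),('top',[*e[:2],e[2]+.0188+.038])):
        c=R@X+t; print(n,nm,(i['fx']*c[0]/c[2]+i['cx']).round(1),(i['fy']*c[1]/c[2]+i['cy']).round(1))
    x,y=((320,240) if n=='wrist' else (374,270)); h=50
    ims.append(cv2.resize(p[y-h:y+h,x-h:x+h],(400,400),interpolation=cv2.INTER_CUBIC))
cv2.imwrite('pics/c3.png',np.hstack(ims))
E
```

```text
7.0167 [0.63510133 0.13452995 0.13501557] [ 3.14022825e+00  5.56761444e-04 -1.22425074e+00] [ 0.78070374  0.66740078 -0.76060021] 0.02734204246633587
wrist spot 321.3 242.0
wrist tip 320.6 246.1
wrist top 319.6 340.1
scene spot 372.9 292.9
scene tip 374.0 285.8
scene top 377.7 227.1
```

View pics/c3.png

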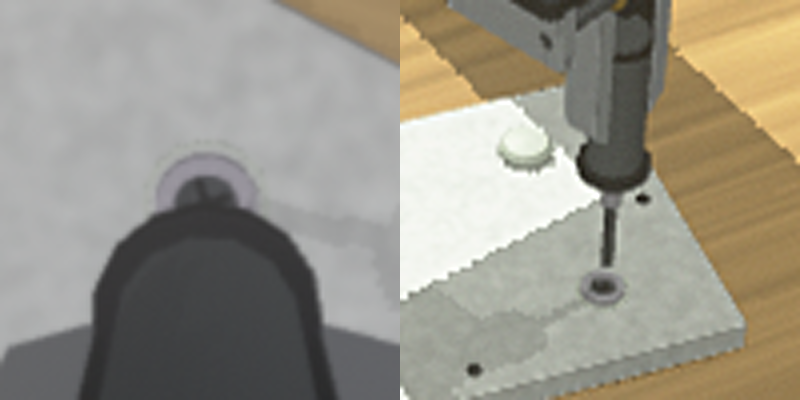

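```bash
python3 - <<'E'
from h import *
e=np.array(ctrl.get_obs()['ee_pos']); i=viewer.camera_info('wrist'); R,t=np.array(i['R']),np.array(i['t'])
print(-R.T@t-e, R.T)
a=np.arange(0,2*np.pi,.02)
for nm,c,r,z in (('collar lo',e,.018,e[2]-.0312),('collar hi',e,.018,e[2]-.0242),('ring',[.634,.1335],.011,.022),('recess',[.634,.1335],.007,.022)):
    X=np.c_[c[0]+r*np.cos(a),c[1]+r*np.sin(a),0*a+z]@R.T+t
    u=i['fx']*X[:,0]/X[:,2]+i['cx'];v=i['fy']*X[:,1]/X[:,2]+i['cy']
    print(nm,u.min(),u.max(),v.min(),v.max())
E
```

```text
[0.06370284 0.02230302 0.17984143] [[ 3.40888767e-01 -9.14301400e-01 -2.18741396e-01]
 [-9.40103404e-01 -3.31696511e-01 -7.86321483e-02]
 [-6.62274670e-04  2.32444347e-01 -9.72609473e-01]]
collar lo 291.798047008246 348.89910019901004 242.80448209891577 297.35293408312737
collar hi 290.85179623539847 349.76896294772996 245.47170254016623 301.6189719808468
ring 308.54088358256445 334.1662242443098 230.38716732358608 255.33416558792197
recess 313.19979954257855 329.50687463753286 234.9864465904876 250.86112608141607
```

The scene view puts the tip at (376,287), directly over the recess centre at (375,292), and the wrist view agrees to about 1 mm. I'll descend in two stages and check the force between them.

Call:
carry_out(commands=[1,0,0,-0.5,0,0,0,1,0,0,-1,0,0,0,1,0,0,-1.4,0,0,0,1,0,0,-1.8,0,0,0,1,0,0,-2.2,0,0,0,1,0,0,-2.6,0,0,0,1,0,0,-2.6,0,0,0,1,0,0,-2.6,0,0,0])

```text
time_s: 7.78
ee_pos: [0.6351, 0.1345, 0.1091]
eef_rot: [3.14, 0.001, -1.224]
force: [-0.9, -0.5, 2.2]
grip_width: 0.0275
```

Call:
carry_out(commands=[1,0,0,-0.2,0,0,0,1,0,0,-0.4,0,0,0,1,0,0,-0.5,0,0,0,1,0,0,-0.5,0,0,0,1,0,0,-0.5,0,0,0,1,0,0,-0.5,0,0,0,1,0,0,-0.5,0,0,0])

```text
time_s: 8.37
ee_pos: [0.6352, 0.1346, 0.1045]
eef_rot: [3.141, 0.0, -1.224]
force: [-2.3, -0.5, 4.1]
grip_width: 0.0279
```

```bash
python3 - <<'E'
from h import *
F=[]
for k in range(6):
    p,d=viewer.camera('scene'); o=ctrl.get_obs(); F.append(o['force'])
print(o['time_s'],o['ee_pos'],o['eef_rot'],np.mean(F,0),np.std(F,0),o['grip_width'])
w,_=viewer.camera('wrist')
cv2.imwrite('pics/c4.png',np.hstack([cv2.resize(q[y-50:y+50,x-50:x+50],(400,400),interpolation=cv2.INTER_CUBIC) for q,x,y in ((w,320,240),(p,374,270))]))
E
```

```text
8.6667 [0.63520273 0.13454315 0.10444293] [ 3.14076746e+00  4.37854792e-04 -1.22424715e+00] [-1.5952971  -0.1266019   5.31068351] [0.45304825 0.60875558 0.29983431] 0.027421028197593372
```

View pics/c4.png

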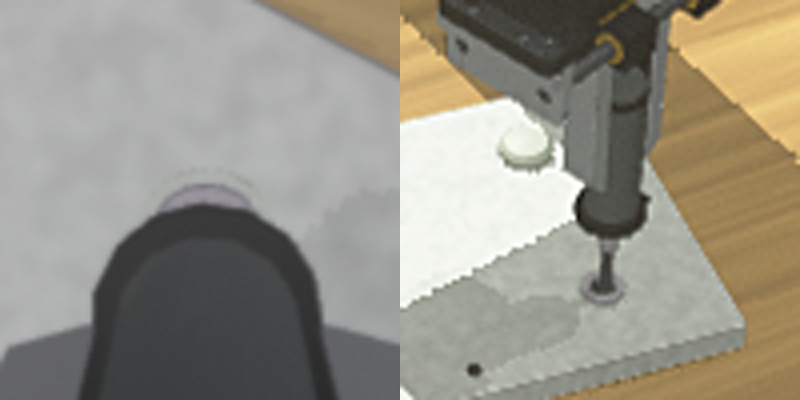

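The bit sits inside the ring at about (603,285) and the driver is upright. The force is about 6 N once the driver's weight is allowed for, which matches roughly 10 mm of bit travel.

```bash
python3 -c "
from station import ticket
print(ticket.hand_in())"
```

```text
the job is handed in; nothing more can be done
None
```

I took the screwdriver from its holder and set its tip in the bare cam lock, spot_2. I handed the job in at about 8.7 s, still gripping and pressing it; the hand-in gave no verdict.

- **Press force:** the wrist force read about 5.3 N upward, averaged over six readings. Adding about 1 N for the driver's weight gives about 6 N, or roughly 10 mm of bit travel. The tool height independently gives about 9.8 mm.
- **Position:** the last pictures showed the bit inside the steel ring and the driver upright. Nothing suggested that a cap or anything else on the table had been touched. I did not measure either of these again at the end.
- **Disagreements:** the scene camera was about 2 pixels off. The cameras' estimates of the lock's position differed by 2–4 mm before I compared the lock directly with the tip and collar in the pictures. A sideways force of about 1.6 N remained at the end, a little above the roughly 1 N seen when nothing was being pressed.

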